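Saddle the panel edge and offer up the open spring clamp

TASK

Set the orange saddle over the top edge of the upright plywood panel, lined up with the edge and centred on the red mark, and let go of it. Then take the blue spring clamp from its post, squeeze it fully open, and bring it straight down over the saddle so that the clamp is upright and centred, with one jaw on each side reaching well down past the saddle's top and touching neither saddle nor panel. Finish there, still holding the clamp squeezed open above the work, and leave the other things on the bench alone.

Things in the scene. Friction and masses are not known exactly. Their poses are not given: they have to be found in the camera images.
- panel: Fixed plywood panel, 130 mm long, 8 mm thick, standing on edge in a wooden two-cleat stand (150 x 49 mm, 34 mm high) on the bench. Origin: bench level under its centre; x runs along the panel, y across its thickness, z up. Its top edge is 85 mm above the origin. Turned about the vertical differently each time.
- panel_mark (a point): Red mark: the middle of the panel's top edge, 85 mm above the panel's origin.
- saddle: Loose orange plastic inverted U, about 30 g, 44 mm long (x), 22 wide (y), 30 high (z), standing on the bench, open side down. Origin: centre of its underside. The slot along x is 14 mm wide and 26 deep (roof and walls 4 mm): 3 mm spare each side of the panel. Seated, its roof rests on the edge: origin 59 mm above the bench, top at 89. Grip it across y.
- post: Fixed wooden foot, 80 (x) x 90 (y) x 12 mm, with an upright steel fin along x, 45 mm long, 5 mm thick, its top 43 mm above the bench. Origin: centre of the underside, z up. The clamp starts clipped on the fin, upright, its jaw tips resting on the foot, axes parallel to the post's.
- clamp: Loose blue spring clamp, 110 g, clothes-peg kind: two mirrored levers with black tips on a pin, 24 mm wide (x), 103 tall. Origin: middle of the underside of the shut jaw tips; x along the pin, y from jaw to jaw (squeeze along y), z up to the handles; half a turn about z makes no difference. The pin is 55 mm above the origin. It starts clipped on the post's fin, jaw tips on the foot.
- clamp_mouth (a point): Point midway between the fully open jaw tips, level with their lower ends, on the clamp's centre plane 4.5 mm above its origin. While the clamp is squeezed its handles slide a few mm along the fingers and it may lean; gripped to the stop and lifted off, it straightens between flat fingers. Read its pose again then.
- clamp_grip (a point): Mid-height between the two handle grips (flat black sleeves 24 mm wide, 26 tall), 98 mm above the clamp's origin. Clipped on the fin the grips splay to 63 mm over their upper edges; fully squeezed their faces are upright and parallel, 24 mm over the outsides. Squeezing takes 6 N at first, 12 N at a firm stop: a 20 N grip told to close to 20 mm goes there and holds.
- clamp_a (a joint): Opening angle of one lever in rad (the other is geared to it and opens as much): 0 as clipped on the 5 mm fin, -0.03 shut, 0.37 fully open. The clear gap between the jaw tips is about 5 mm + 107 mm x this value: 44 mm fully open.
- the_oil_can: Bystander, to be left alone: grey oil can with a bent spout, 156 mm tall. Origin: centre of its underside.
- the_tin_cup: Bystander, to be left alone: tin cup, 72 mm across, 74 mm tall. Origin: centre of its underside.
- the_tape_measure: Bystander, to be left alone: yellow tape measure, 78 mm long, 60 mm tall. Origin: centre of its underside.
- the_pliers: Bystander, to be left alone: pliers with blue handles, 176 mm long. Origin: centre of its underside.
- the_wrench_1: Bystander, to be left alone: small dark wrench, 176 mm long. Origin: centre of its underside.
- the_screwdriver_1: Bystander, to be left alone: yellow-handled screwdriver, 169 mm long. Origin: centre of its underside.
Mind the look-alikes: they are no part of the job. What is shaped like the clamp but green or pink is not meant.

How it is judged:
On the way, in this order (a step that is already met when the one before it is completed fails the run):
1. the saddle sits over the panel edge at the red mark, let go (horizontal distance between saddle and panel_mark below 0.012 m and height (world z) of saddle between 0.055 and 0.063 m and angle between saddle's own z axis and vertical below 0.12 rad and angle between the x axis of saddle and the x axis of panel, either way round below 0.2 rad and contact force between the fingers and saddle below 0.1 N), for 0.3 s.
2. the clamp is clear of its post, squeezed open in the fingers (height (world z) of clamp above 0.05 m and horizontal distance between clamp and post above 0.05 m and value of joint clamp_a above 0.3 rad and contact force between the fingers and clamp above 3 N), for 0.2 s.
At the end, for the whole second after the job is handed in: Saddle on the edge, upright, released, within 12 mm of the mark and 0.2 rad of the panel. Clamp held (3 N), open 0.30 rad, still, upright within 0.25 and in line within 0.2 rad; its mouth within 12 mm along and 8 mm across of the saddle's centre, 8 to 45 mm below its top; it touches neither (all of step 1 and value of joint clamp_a above 0.3 rad and contact force between the fingers and clamp above 3 N and x of clamp_mouth in the frame of saddle between -0.012 and 0.012 m and y of clamp_mouth in the frame of saddle between -0.008 and 0.008 m and z of clamp_mouth in the frame of saddle between -0.015 and 0.022 m and angle between clamp's own z axis and vertical below 0.25 rad and angle between the x axis of clamp and the x axis of saddle, either way round below 0.2 rad and contact force between clamp and saddle below 0.2 N and contact force between clamp and panel below 0.2 N and linear speed of clamp below 0.02 m/s); the arm keeps its last pose, push and grip.
It fails at once if a bystander is moved by more than 3 cm (distance of any of the_oil_can, the_tin_cup, the_tape_measure, the_pliers, the_wrench_1, the_screwdriver_1 from where it was at the start of the episode above 0.03 m).
It also fails if it takes over 54 s, if anything falls off the work surface, if the arm or the gripper's body presses on something with over 40 N, if the wrist force passes 120 N, or if a joint passes its speed limit or range.

ROBOT

A 6-joint arm with a two-finger parallel gripper is mounted at the origin on a cart in front of the work surface, level with it; the furniture and walls round the work are solid. World frame = base frame: x ahead of the robot, y to its left, z up, the work surface at z = 0. Lengths are in m, angles in rad, forces in N, time in s.
With the tool pointing down it reaches from about 0.375 to 0.9 m from the base axis. Payload 3.1 kg.
Tool frame: the origin (TCP) lies midway between the tips of the shut fingers; the grasp point (between the pads) lies 19 mm behind it; x points along the fingers, y is the direction in which the jaws open and shut, and the axes are right-handed (so a half turn about x gives the same grasp; the last joint's range is limited). The gripper opens to 85 mm and grips with 20 to 120 N. Pads are 22 mm wide; open, the fingers measure 114 mm over their backs; the gripper's body (76 mm by 85 mm) begins 54 mm behind the grasp point. The pads swing forward as they close: fully open they stand 13 mm farther back than shut.
Start: joints at [-1.321, 0.527, 1.433, -0, 1.181, -0.178], TCP at [0.26, -0.568, 0.231] pointing down, gripper open.
Joint ranges: [-3.08, 3.08], [-0.75, 2.2], [0.22, 2.44], [-1.43, 4.57], [0, 2.65], [-2.85, 2.85]. Speed limits (rad/s): [2.79, 2.79, 3.14, 3.14, 3.14, 3.14].

INTERFACE

Orientations are given as a unit quaternion [x, y, z, w].
In Python, from station import manip gives the robot as it stands.
- The arm moves only by the tool carry_out, never from a script. Its argument "commands" is a list that holds one entry, the list of rows, each a list of 7 numbers: the shift along the tool's x, y, z in units of 25 mm (1.0 is 25 mm), then the turn, a rotation vector about the tool's x, y, z in units of 5 degrees (1.0 is 5 degrees), then the finger opening in mm, from 0 to 85.4. A call has exactly 5 rows; each row is the pose to reach, as a shift and turn from the pose commanded when the call began, along the tool's axes at that moment; what a row does not reach only later rows make up. A row lasts 1/10 s, in which the tool goes at most 50 mm and 8.59 degrees, less where a joint would pass 70% of its speed; a pose out of reach is approached as far as the arm can. A call with a gripper value outside its range is refused whole. The fingers move at their own pace and stop on an object; "force" is the grip in N (left out, the last holds). Time passes only in rows, so rows that repeat a pose let the fingers close, or fill a call up. It gives the time, the measured TCP pose, the force and the opening at its end, in the units of the state.
- manip.sense(): the state, without advancing time (a new reading comes with each control period).
- manip.snapshot(name): name is "scene" or "top" or "wrist"; returns a dict with "image" (420x560x3 uint8, red, green, blue), "fx", "fy", "cx", "cy" (pixels), "rvec" (rotation vector, rad) and "tvec" (3), from world to camera coordinates, as OpenCV has them. Camera axes: x right, y down, z forward; pixel columns grow to the right and rows downward; lengths in m; the calibration is good to about 2 mm. A picture is of the moment at which its call begins. There is no depth.
- manip.sign_off(): hands the job in, once; it reports no verdict.
The state is a dict: "t": time; "q": joint angles; "qd": joint speeds; "tau": joint torques, N m; "tcp_pos": TCP position; "tool_rot": TCP orientation; "force": force on the tool from outside, world axes, zero at the start; "ft_torque": the same for the moment, N m; "finger_gap": opening from 0.0 (shut) to 1.0 (fully open).
Only numpy, scipy, OpenCV 4.12 (cv2) and the standard library are available. Lean on these libraries where they do the work, as an engineer would, in place of code of your own. Each camera call takes 0.05 s, during which the arm holds its last target.

## Working session

There is one attempt and no reset: what is moved stays moved. The work goes in short steps, Python scripts to look and compute and a tool call to move; the robot and the scene stay as the last step left them, time stands still between calls to the robot, and variables do not carry over. Pictures are saved under pics/ and viewed, and the job is handed in when it is done.

Besides the shell and the picture viewer there is one more tool, called after "Call:" as a command line: name --argument value ..., lists and objects as JSON in quotes. carry_out: Moves the arm, as the interface text tells. Its arguments: {"type":"object","properties":{"commands":{"type":"array"},"force":{"type":"number"}},"required":["commands"]}

```bash
mkdir -p pics; ls; cat > h.py <<'E'
import numpy as np, cv2
from scipy.spatial.transform import Rotation as R
from station import manip
def snap(n,f=None):
    s=manip.snapshot(n)
    if f: cv2.imwrite('pics/'+f,s['image'][:,:,::-1])
    return s
def ray(s,u,v):
    M=R.from_rotvec(np.array(s['rvec']).ravel()).as_matrix();t=np.array(s['tvec']).ravel()
    return -M.T@t, M.T@np.array([(u-s['cx'])/s['fx'],(v-s['cy'])/s['fy'],1])
def onz(s,u,v,z):
    c,d=ray(s,u,v);return c+d*(z-c[2])/d[2]
def proj(s,p):
    M=R.from_rotvec(np.array(s['rvec']).ravel()).as_matrix();q=M@np.array(p)+np.array(s['tvec']).ravel()
    return q[0]/q[2]*s['fx']+s['cx'],q[1]/q[2]*s['fy']+s['cy']
def tri(a,b):
    # list of (s,u,v)
    A=np.zeros((3,3));y=np.zeros(3)
    for s,u,v in (a,b):
        c,d=ray(s,u,v);d=d/np.linalg.norm(d);P=np.eye(3)-np.outer(d,d);A+=P;y+=P@c
    return np.linalg.solve(A,y)
E
python3 - <<'E'
from h import *
for n in("scene","top","wrist"):
    s=snap(n,n+'0.png'); print(n,s['fx'],s['cx'],s['cy'],ray(s,280,210))
print(manip.sense())
E
```

```text
pics
scene 471.0173244976926 285.0889619287505 205.1723304141191 (array([-0.09827413, -1.007911  ,  0.65401474]), array([ 0.44630824,  0.79807305, -0.40510509]))
top 442.6932941769898 284.67186944329313 207.58969092530117 (array([0.3311735 , 0.09410508, 1.12823748]), array([ 0.18867303,  0.03682717, -0.98142104]))
wrist 316.9528607552889 280.2392651744153 207.99138123828396 (array([ 0.33016144, -0.5362362 ,  0.37383711]), array([-0.28360163, -0.12689122, -0.95053115]))
{'t': 0.15, 'q': array([-1.32051513e+00,  5.28287605e-01,  1.43359351e+00, -4.11958318e-05,
        1.18138869e+00, -1.78519194e-01]), 'qd': array([ 0.00093676, -0.00342888, -0.00384651, -0.00039197, -0.00088912,
        0.00029986]), 'tau': array([ 4.71497387e-04, -4.42742693e+01, -1.78276992e+01, -3.40833858e-04,
        5.58098327e-03, -1.23482656e-05]), 'tcp_pos': array([ 0.2597322 , -0.56788204,  0.23054152]), 'tool_rot': array([-0.69088084, -0.15104248,  0.69095031, -0.14985829]), 'force': array([0.44759619, 0.10997595, 0.25071736]), 'ft_torque': array([-4.79677845e-02, -3.39164774e-05, -2.99915734e-02]), 'finger_gap': 1.0027770513797776}
```

View pics/scene0.png

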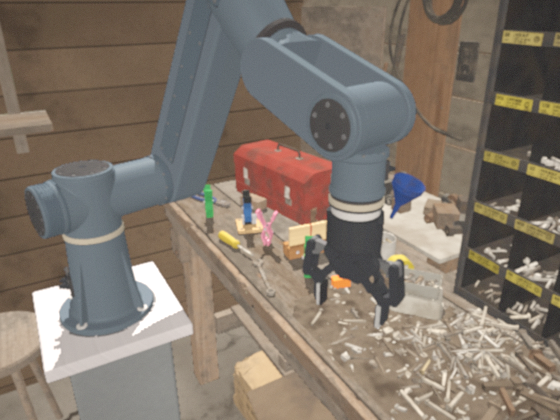

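View pics/top0.png

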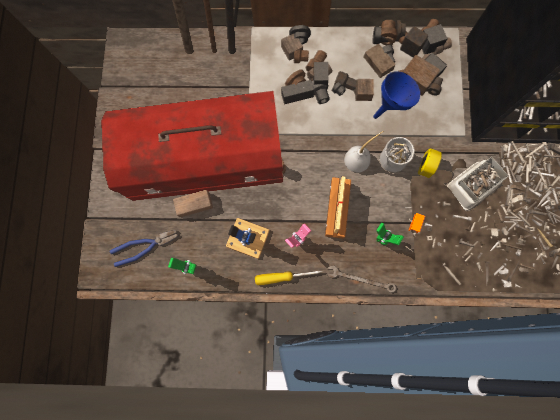

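View pics/wrist0.png

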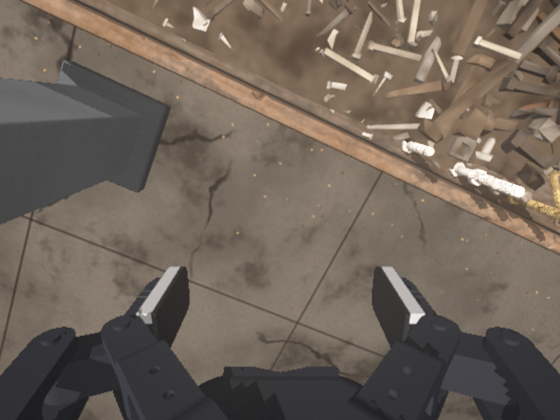

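Scene: the orange saddle is at top px (417,222) and the panel in its stand at (339,209). Candidates for the clamp are blue on the post (245,238), green (389,235), green (182,266), pink (298,235), blue funnel (398,92) and blue pliers handles (135,250). I choose the blue one on the post and check it in crops.

```bash
python3 - <<'E'
import cv2
i=cv2.imread('pics/top0.png')
a=cv2.resize(i[170:275,215:445],None,fx=3.4,fy=3.4,interpolation=cv2.INTER_CUBIC);cv2.imwrite('pics/crop1.png',a)
i=cv2.imread('pics/scene0.png')
a=cv2.resize(i[170:300,190:370],None,fx=4.2,fy=4.2,interpolation=cv2.INTER_CUBIC);cv2.imwrite('pics/crop2.png',a)
E
```

```text
(no output)
```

View pics/crop1.png

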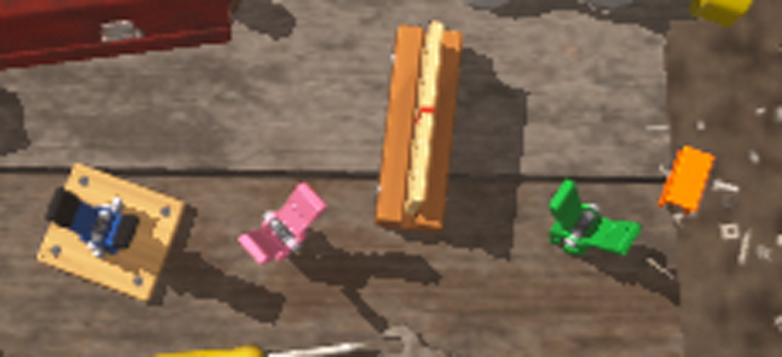

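View pics/crop2.png

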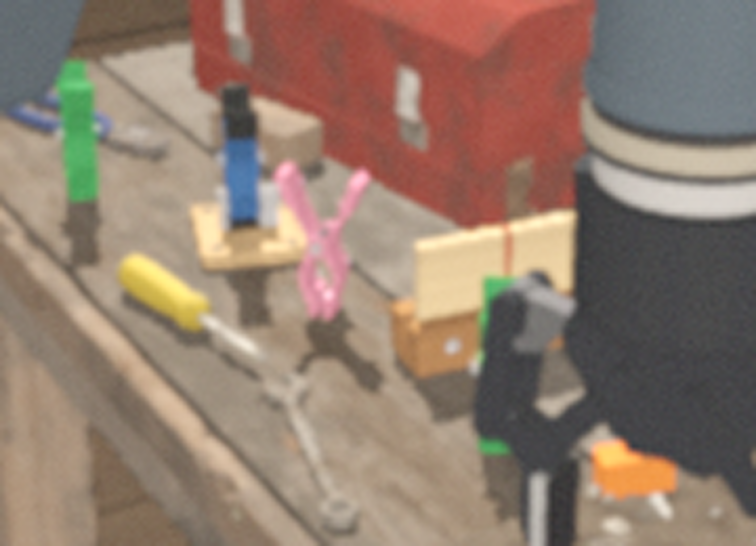

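The crops confirm it: blue clamp with black grips on the post, green and pink decoys beside the saddle and panel. Now measuring.

```bash
cat >> h.py <<'E'
def blobs(img,lo,hi,amin=8,roi=None):
    hsv=cv2.cvtColor(img,cv2.COLOR_RGB2HSV);m=cv2.inRange(hsv,np.array(lo),np.array(hi))
    if roi is not None:
        k=np.zeros_like(m);k[roi[1]:roi[3],roi[0]:roi[2]]=1;m=m*k
    n,l,st,c=cv2.connectedComponentsWithStats(m)
    return [(st[i][4],c[i],l==i) for i in range(1,n) if st[i][4]>=amin]
E
python3 - <<'E'
from h import *
s=snap('top'); im=s['image']
def show(name,bl,z):
    for a,c,m in bl:
        ys,xs=np.nonzero(m);P=np.array([onz(s,x,y,z)[:2] for x,y in zip(xs,ys)])
        r=cv2.minAreaRect((P*1000).astype(np.float32))
        w,V=np.linalg.eigh(np.cov(P.T)); ax=V[:,-1]
        print(name,a,c.round(1),P.mean(0).round(4),'rect',np.round(r[0],1),np.round(r[1],1),'ang',round(np.degrees(np.arctan2(ax[1],ax[0]))%180,1), 'ra',r[2])
show('saddle',blobs(im,(5,180,200),(20,255,255),20,(400,200,440,245)),.03)
show('panel',blobs(im,(15,60,190),(30,190,255),20,(325,170,360,245)),.085)
show('foot',blobs(im,(10,60,140),(30,190,255),20,(222,212,275,265)),.012)
hsv=cv2.cvtColor(im,cv2.COLOR_RGB2HSV)
show('mark',blobs(im,(0,140,150),(7,255,255),1,(333,195,348,212)),.085)
show('green',blobs(im,(50,100,60),(75,255,255),20),.05)
show('pink',blobs(im,(150,60,120),(179,255,255),20,(280,215,320,260)),.05)
print(hsv[202:206,336:346])
for p in [(357,160),(398,153),(431,161)]: print(p,onz(s,*p,0.07).round(3))
E
```

```text
saddle 182 [416.6 221.9] [ 0.5173 -0.2065] rect [ 517.1 -205.8] [26.2 46.6] ang 155.2 ra 69.96926879882812
panel 121 [341.2 188.2] [ 0.5876 -0.0135] rect [588.1 -13.4] [13.1 61. ] ang 171.9 ra 80.98228454589844
panel 126 [337.9 216.4] [ 0.5184 -0.0054] rect [518.2  -5.3] [11.8 67.2] ang 172.2 ra 83.65276336669922
foot 793 [248.4 238.3] [0.4715 0.2146] rect [475.8 224.8] [105.1  81.8] ang 63.6 ra 69.79386138916016
mark 6 [339.7 202.2] [ 0.5531 -0.0097] rect [553.5 -10.2] [2.4 9.9] ang 98.6 ra 15.164918899536133
mark 1 [337. 205.] [ 0.5461 -0.0033] rect [546.1  -3.3] [0. 0.] ang nan ra 0.0
green 131 [380.9 231.6] [ 0.4886 -0.1133] rect [ 487.3 -111.6] [26.9 45. ] ang 167.1 ra 52.94658660888672
green 159 [393.2 239.3] [ 0.4702 -0.1428] rect [ 472.  -139.9] [27. 54.] ang 103.6 ra 0.9929392337799072
green 165 [176.9 263.9] [0.4008 0.3829] rect [401.2 382.2] [41.6 26.3] ang 78.4 ra 74.42047882080078
green 75 [191.1 267.9] [0.3919 0.3476] rect [391.8 347.7] [17.2 25.6] ang 167.5 ra 74.72451782226562
pink 263 [298.3 235.9] [0.4745 0.0882] rect [474.2  87.9] [32.9 65.5] ang 134.3 ra 42.615383
[... 180 characters left out ...]
7 163]
  [ 17 136 195]
  [  7 179 185]
  [ 20 113 248]
  [ 17 127 241]
  [ 15 136 247]
  [ 12 164 173]
  [ 12 172 120]
  [ 12 173 115]
  [ 12 169 115]]

 [[ 13 178 153]
  [  9 168 206]
  [  9 161 177]
  [ 22 107 248]
  [ 23 100 251]
  [ 25  80 253]
  [ 17 134 165]
  [ 12 170 114]
  [ 12 174 116]
  [ 12 170 117]]

 [[ 12 176 146]
  [  5 194 192]
  [ 18 125 236]
  [ 23 100 251]
  [ 24  99 251]
  [ 26  84 253]
  [ 17 144 177]
  [ 13 171 118]
  [ 13 174 116]
  [ 12 169 116]]]
(357, 160) [ 0.664 -0.055  0.07 ]
(398, 153) [ 0.683 -0.156  0.07 ]
(431, 161) [ 0.664 -0.237  0.07 ]<stdin>:7: RuntimeWarning: Degrees of freedom <= 0 for slice
  c *= np.true_divide(1, fact)
  c *= np.true_divide(1, fact)
```

```bash
cat >> h.py <<'E'
def tgt(pos,yang):
    """target tool: x down, y at yang (deg, mod 180 chosen nearest) -> shift/turn in move units from present pose"""
    st=manip.sense();p=st['tcp_pos'];Q=R.from_quat(st['tool_rot']);M=Q.as_matrix()
    best=None
    for a in (yang,yang+180):
        a=np.radians(a);y=np.array([np.cos(a),np.sin(a),0]);x=np.array([0,0,-1.]);T=np.column_stack([x,y,np.cross(x,y)])
        rv=R.from_matrix(M.T@T).as_rotvec()
        if best is None or np.linalg.norm(rv)<np.linalg.norm(best): best=rv
    print('t',round(st['t'],2),'tcp',p.round(4),'yang',round(np.degrees(np.arctan2(M[1,1],M[0,1])),2),'q6',round(st['q'][5],2),'gap',round(st['finger_gap']*85.4,1),'F',st['force'].round(1))
    print(' shift',(M.T@(np.array(pos)-p)/.025).round(2),'turn',(np.degrees(best)/5).round(2))
E
python3 - <<'E'
from h import *
tgt((.50,-.23,.25),70)
E
```

```text
t 0.2 tcp [ 0.2598 -0.568   0.2307] yang -65.43 q6 -0.18 gap 85.4 F [-0.1  0.1  0.4]
 shift [ -0.76  -8.3  -14.36] turn [8.91 0.   0.02]
```

Call:
carry_out --commands '[[[-0.4, -4.2, -7.2, 4.5, 0, 0, 85], [-0.4, -4.2, -7.2, 4.5, 0, 0, 85], [-0.4, -4.2, -7.2, 4.5, 0, 0, 85], [-0.4, -4.2, -7.2, 4.5, 0, 0, 85], [-0.4, -4.2, -7.2, 4.5, 0, 0, 85]]]'

```text
t: 0.7
tcp_pos: [0.3819, -0.3929, 0.2413]
tool_rot: [-0.707, -0.016, 0.707, -0.013]
force: [0.2, -0.1, -0.4]
finger_gap: 0.995
```

```bash
python3 - <<'E'
from h import *
tgt((.517,-.206,.22),70)
E
```

```text
t 0.7 tcp [ 0.3819 -0.3929  0.2413] yang -87.65 q6 0.52 gap 85.0 F [ 0.2 -0.1 -0.4]
 shift [ 0.88 -7.25 -5.71] turn [4.47 0.01 0.04]
```

Call:
carry_out --commands '[[[0.5, -7.2, -5.7, 4.5, 0, 0, 85], [0.5, -7.2, -5.7, 4.5, 0, 0, 85], [0.5, -7.2, -5.7, 4.5, 0, 0, 85], [0.5, -7.2, -5.7, 4.5, 0, 0, 85], [0.5, -7.2, -5.7, 4.5, 0, 0, 85]]]'

```text
t: 1.2
tcp_pos: [0.517, -0.2112, 0.2286]
tool_rot: [0.696, -0.125, -0.696, -0.125]
force: [0.5, -0.0, -0.3]
finger_gap: 0.998
```

```bash
python3 - <<'E'
from h import *
tgt((.517,-.206,.22),70)
snap('wrist','w1.png'); snap('top','t1.png');snap('scene','s1.png')
E
```

```text
t 1.2 tcp [ 0.517  -0.2112  0.2286] yang -110.38 q6 1.34 gap 85.2 F [ 0.5 -0.  -0.3]
 shift [ 0.34 -0.19  0.07] turn [-0.08 -0.    0.  ]
```

View pics/w1.png

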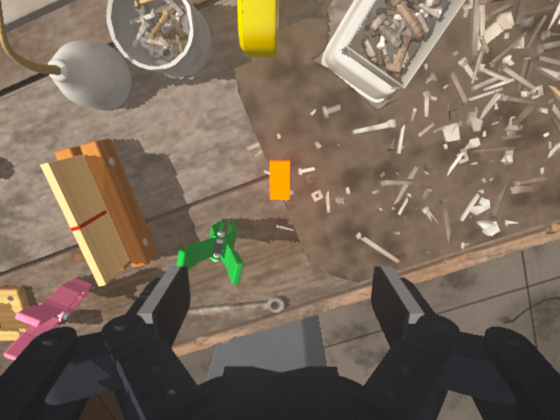

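View pics/s1.png

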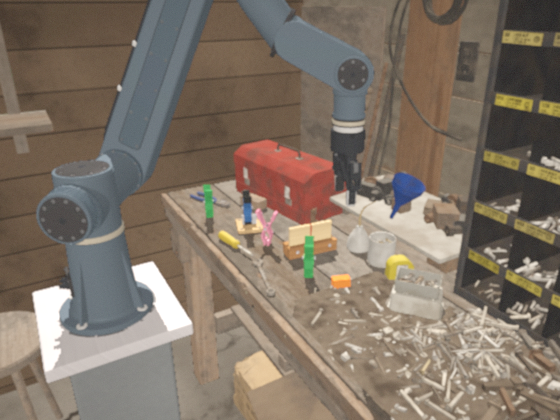

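The wrist view shows the saddle at (280,180), the panel's red mark at (88,220) and the green decoy at (215,245). Next, positions from this view and a cross-check with the top view.

```bash
python3 - <<'E'
from h import *
s=snap('wrist'); im=s['image'];t=snap('top')
def show(s,name,bl,z):
    for a,c,m in bl:
        ys,xs=np.nonzero(m);P=np.array([onz(s,x,y,z)[:2] for x,y in zip(xs,ys)])
        r=cv2.minAreaRect((P*1000).astype(np.float32));B=cv2.boxPoints(r)
        e=max((B[1]-B[0],B[2]-B[1]),key=np.linalg.norm)
        print(name,a,c.round(1),'mean',P.mean(0).round(4),'rect',np.round(r[0],1),np.round(r[1],1),'long',round(np.degrees(np.arctan2(e[1],e[0]))%180,1))
show(s,'saddle',blobs(im,(5,180,180),(20,255,255),50,(255,150,310,210)),.03)
show(t,'saddleT',blobs(t['image'],(5,180,200),(20,255,255),20,(400,200,440,245)),.03)
show(s,'mark',blobs(im,(0,140,100),(6,255,255),4,(60,200,120,240)),.085)
show(s,'panel',blobs(im,(18,60,150),(30,190,255),50,(40,140,125,290)),.085)
hs=cv2.cvtColor(im,cv2.COLOR_RGB2HSV)
print(hs[260,80:130:3].tolist())
for u,v in [(223,222),(238,280),(180,262)]: print('green',onz(s,u,v,.09)[:2].round(3))
cv2.imwrite('pics/w1c.png',cv2.resize(im[130:300,30:310,::-1],None,fx=2.8,fy=2.8,interpolation=cv2.INTER_CUBIC))
E
```

```text
saddle 764 [279.8 178.9] mean [ 0.5181 -0.2125] rect [ 518.9 -211.9] [21.8 47.1] long 160.3
saddleT 181 [416.6 221.9] mean [ 0.5174 -0.2066] rect [ 517.1 -205.8] [26.2 46.6] long 160.0
mark 110 [ 86.9 220.6] mean [ 0.5553 -0.0283] rect [555.3 -29.3] [ 3.8 40.5] long 95.6
panel 549 [ 57.5 193.4] mean [ 0.5882 -0.0166] rect [587.3 -16.5] [ 8.  63.2] long 173.6
panel 452 [ 87.7 256.7] mean [ 0.5213 -0.0092] rect [520.4  -9.3] [ 8.9 62.8] long 174.5
[[13, 94, 139], [14, 74, 137], [25, 91, 255], [26, 84, 254], [26, 89, 255], [17, 119, 146], [17, 120, 145], [17, 119, 142], [17, 118, 149], [17, 117, 150], [17, 117, 148], [17, 120, 153], [17, 118, 155], [17, 116, 150], [17, 117, 155], [17, 116, 154], [16, 128, 137]]
green [ 0.51  -0.152]
green [ 0.448 -0.142]
green [ 0.486 -0.096]
```

View pics/w1c.png

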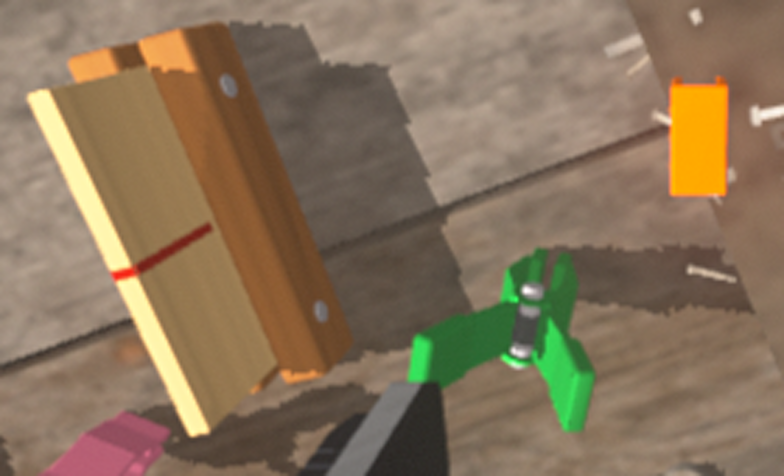

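Call:
carry_out --commands '[[[5.4, 0, 0, 0, 0, 0, 50], [5.4, 0, 0, 0, 0, 0, 50], [5.4, 0, 0, 0, 0, 0, 50], [5.4, 0, 0, 0, 0, 0, 50], [5.4, 0, 0, 0, 0, 0, 50]]]'

```text
t: 1.95
tcp_pos: [0.5154, -0.2145, 0.0939]
tool_rot: [-0.696, 0.126, 0.696, 0.126]
force: [0.5, 0.4, 0.2]
finger_gap: 0.588
```

```bash
python3 - <<'E'
from h import *
tgt((.5175,-.2115,.005),70)
s=snap('wrist','w2.png')
for a,c,m in blobs(s['image'],(5,180,180),(20,255,255),50):
    ys,xs=np.nonzero(m); r=cv2.minAreaRect(np.column_stack([xs,ys]).astype(np.float32)); print(a,c,r, onz(s,*r[0],.03), proj(s,manip.sense()['tcp_pos']*[1,1,0]+[0,0,.03]))
E
```

```text
t 1.95 tcp [ 0.5154 -0.2145  0.0939] yang -110.55 q6 1.34 gap 50.2 F [0.5 0.4 0.2]
 shift [ 3.56 -0.14 -0.04] turn [-0.11  0.01 -0.  ]
1695 [275.49852507 221.41769912] ((274.0, 218.5), (65.0, 32.0), 90.0) [ 0.52009243 -0.21261144  0.03      ] (np.float64(278.90931995675663), np.float64(221.95697763497367))
```

View pics/w2.png

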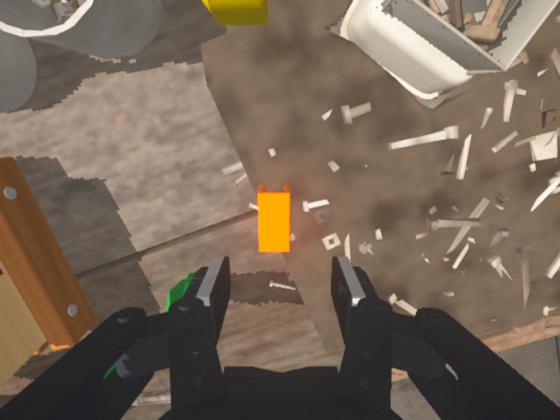

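Call:
carry_out --commands '[[[1.5, -0.14, 0, 0, 0, 0, 50], [3.5, -0.14, 0, 0, 0, 0, 50], [3.5, -0.14, 0, 0, 0, 0, 50], [3.5, -0.14, 0, 0, 0, 0, 50], [3.5, -0.14, 0, 0, 0, 0, 50]]]' --force 30

```text
t: 2.5
tcp_pos: [0.5194, -0.2114, 0.01]
tool_rot: [0.698, -0.126, -0.694, -0.124]
force: [-0.4, 0.3, 0.0]
finger_gap: 0.584
```

```bash
python3 - <<'E'
from h import *
tgt((.5175,-.2115,.005),70)
s=snap('wrist','w3.png')
E
```

```text
t 2.5 tcp [ 0.5194 -0.2114  0.01  ] yang -110.44 q6 1.34 gap 49.9 F [-0.4  0.3  0. ]
 shift [0.2  0.03 0.07] turn [-0.09 -0.08 -0.02]
```

View pics/w3.png

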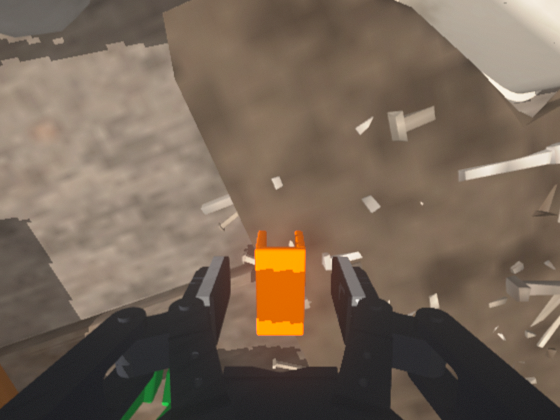

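The saddle is midway between the fingers (281,285), roof facing up. Close.

Call:
carry_out --commands '[[[0.1, 0, 0, 0, 0, 0, 50], [0.1, 0, 0, 0, 0, 0, 15], [0.1, 0, 0, 0, 0, 0, 15], [0.1, 0, 0, 0, 0, 0, 15], [0.1, 0, 0, 0, 0, 0, 15]]]' --force 30

```text
t: 3.05
tcp_pos: [0.5176, -0.21, 0.0052]
tool_rot: [0.696, -0.126, -0.695, -0.125]
force: [-0.8, 1.8, 8.9]
finger_gap: 0.252
```

Call:
carry_out --commands '[[[0, 0, 0, 0, 0, 0, 15], [-1.5, 0, 0, 0, 0, 0, 15], [-3.5, 0, 0, 0, 0, 0, 15], [-5.4, 0, 0, 0, 0, 0, 15], [-5.4, 0, 0, 0, 0, 0, 15]]]'

```text
t: 3.55
tcp_pos: [0.5209, -0.2121, 0.1452]
tool_rot: [0.7, -0.127, -0.691, -0.123]
force: [0.1, -0.7, -1.5]
finger_gap: 0.252
```

```bash
python3 - <<'E'
from h import *
tgt((.554,-.012,.15),84)
s=snap('wrist','w4.png');snap('scene','s4.png')
E
```

```text
t 3.55 tcp [ 0.5209 -0.2121  0.1452] yang -110.41 q6 1.34 gap 21.5 F [ 0.1 -0.7 -1.5]
 shift [-0.24 -7.96  1.55] turn [-2.88 -0.15 -0.06]
```

View pics/w4.png

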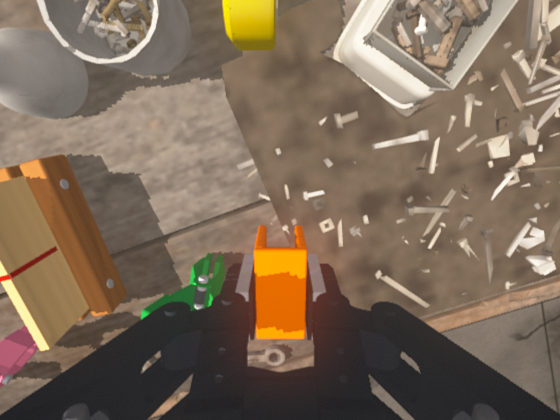

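The saddle is held (21.5 mm). Raise over the green decoy and move short of the panel to look.

Call:
carry_out --commands '[[[-1, -0.5, 0.2, -0.5, 0, 0, 15], [-1.2, -2, 0.5, -1.2, 0, 0, 15], [-1.2, -3.8, 0.9, -2, 0, 0, 15], [-1.2, -5.5, 1.3, -2.8, 0, 0, 15], [-1.2, -5.5, 1.3, -2.8, 0, 0, 15]]]'

```text
t: 4.15
tcp_pos: [0.5323, -0.064, 0.1665]
tool_rot: [-0.704, 0.036, 0.708, 0.039]
force: [-1.0, -0.3, -1.2]
finger_gap: 0.253
```

```bash
python3 - <<'E'
from h import *
tgt((.554,-.012,.15),84)
s=snap('wrist','w5.png')
E
```

```text
t 4.15 tcp [ 0.5323 -0.064   0.1665] yang -96.07 q6 1.35 gap 21.6 F [-1.  -0.3 -1.2]
 shift [ 0.66 -2.16 -0.65] turn [-0.01  0.08  0.04]
```

View pics/w5.png

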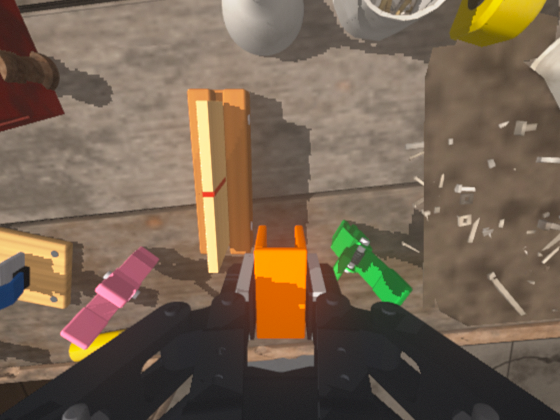

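```bash
python3 - <<'E'
from h import *
s=snap('wrist'); im=s['image']
hs=cv2.cvtColor(im,cv2.COLOR_RGB2HSV)
for r in (120,150,230): print(hs[r,190:236:2].tolist())
pts=[]
for a,c,m in blobs(im,(20,60,215),(32,190,255),40,(185,90,235,280)):
    ys,xs=np.nonzero(m)
    print(a,c,ys.min(),ys.max())
    for y in range(ys.min()+2,ys.max()-1):
        x=xs[ys==y]
        if len(x)>4: pts.append(np.r_[onz(s,(x.min()+x.max())/2,y,.085)[:2],len(x)])
P=np.array(pts);vx,vy,x0,y0=cv2.fitLine(P[:,:2].astype(np.float32),cv2.DIST_HUBER,0,.001,.001).ravel()
ang=np.degrees(np.arctan2(vy,vx))%180;print('ang',ang,'c',x0,y0,'width px',np.median(P[:,2]),'ends',P[0],P[-1])
for a,c,m in blobs(im,(0,140,120),(8,255,255),4,(195,180,228,200)):
    ys,xs=np.nonzero(m);print('mark',a,c,xs.min(),xs.max()); print(onz(s,207,ys[xs<213].mean(),.085))
E
```

```text
[[15, 165, 238], [15, 165, 234], [25, 87, 255], [25, 88, 254], [25, 87, 254], [25, 88, 254], [25, 89, 254], [18, 119, 241], [16, 118, 141], [17, 118, 138], [16, 122, 142], [17, 118, 145], [16, 120, 147], [17, 119, 148], [16, 119, 150], [15, 138, 139], [13, 158, 150], [13, 158, 153], [14, 158, 153], [13, 158, 152], [14, 157, 149], [13, 159, 149], [14, 157, 148]]
[[15, 164, 241], [15, 167, 237], [14, 166, 237], [24, 98, 254], [25, 88, 254], [25, 89, 254], [25, 91, 254], [25, 88, 254], [19, 114, 246], [16, 119, 143], [16, 119, 141], [16, 122, 146], [17, 122, 146], [17, 122, 149], [16, 119, 150], [16, 119, 150], [14, 147, 137], [13, 160, 151], [14, 162, 153], [13, 161, 152], [13, 160, 143], [14, 161, 138], [14, 159, 135]]
[[13, 78, 153], [14, 80, 153], [13, 82, 150], [15, 167, 241], [14, 167, 227], [14, 167, 229], [21, 123, 248], [25, 90, 254], [25, 93, 254], [25, 94, 253], [25, 92, 255], [16, 128, 203], [16, 126, 144], [16, 122, 146], [16, 123, 147], [16, 124, 152], [15, 124, 148], [16, 122, 153], [14, 143, 137], [13, 165, 145], [13, 165, 148], [13, 166, 149], [13, 167, 147]]
954 [200.48427673 146.20754717] 102 192
705 [207.10070922 234.8       ] 199 272
ang 173.67323 c 0.5583522 -0.013565381 width px 10.0 ends [ 0.61705214 -0.01986104 11.        ] [ 4.92135039e-01 -6.42543641e-03  9.00000000e+00]
mark 99 [210.03030303 191.72727273] 199 221
[ 0.55347152 -0.01514347  0.085     ]
```

```bash
python3 - <<'E'
from h import *
tgt((.554,-.0131,.125),83.7)
E
```

```text
t 4.25 tcp [ 0.5334 -0.0682  0.167 ] yang -96.3 q6 1.35 gap 21.3 F [-0.2  0.1 -0. ]
 shift [ 1.68 -2.28 -0.59] turn [-0.    0.05  0.01]
```

Call:
carry_out --commands '[[[0.4, -0.8, -0.2, 0, 0, 0, 15], [0.6, -1.6, -0.4, 0, 0, 0, 15], [1.1, -2.28, -0.59, 0, 0, 0, 15], [1.6, -2.28, -0.59, 0, 0, 0, 15], [1.6, -2.28, -0.59, 0, 0, 0, 15]]]'

```text
t: 4.75
tcp_pos: [0.5538, -0.0154, 0.1262]
tool_rot: [-0.704, 0.04, 0.708, 0.04]
force: [-0.8, -0.2, -0.9]
finger_gap: 0.251
```

Call:
carry_out --commands '[[[0, 0, 0, 0, 0, 0, 15], [0, 0, 0, 0, 0, 0, 15], [0, 0, 0, 0, 0, 0, 15], [0, 0, 0, 0, 0, 0, 15], [0, 0, 0, 0, 0, 0, 15]]]'

```text
t: 5.25
tcp_pos: [0.5558, -0.0148, 0.1292]
tool_rot: [0.706, -0.04, -0.706, -0.04]
force: [-0.2, 0.3, -0.8]
finger_gap: 0.254
```

```bash
python3 - <<'E'
from h import *
for i in range(1): tgt((.554,-.0131,.125),83.7)
s=snap('wrist','w6.png');i=s['image'][60:380,160:400,::-1]
cv2.imwrite('pics/w6c.png',cv2.resize(i,None,fx=1.85,fy=1.85,interpolation=cv2.INTER_CUBIC))
t=snap('top')['image'][150:260,280:400,::-1];cv2.imwrite('pics/t6c.png',cv2.resize(t,None,fx=5,fy=5,interpolation=cv2.INTER_CUBIC))
t=snap('scene')['image'][180:290,260:380,::-1];cv2.imwrite('pics/s6c.png',cv2.resize(t,None,fx=5,fy=5,interpolation=cv2.INTER_CUBIC))
E
```

```text
t 5.25 tcp [ 0.5558 -0.0148  0.1292] yang -96.45 q6 1.46 gap 21.7 F [-0.2  0.3 -0.8]
 shift [ 0.17 -0.06  0.08] turn [-0.03 -0.01 -0.  ]
```

View pics/w6c.png

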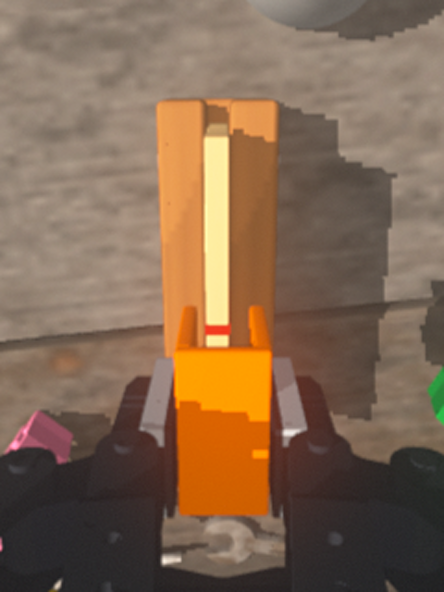

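View pics/s6c.png

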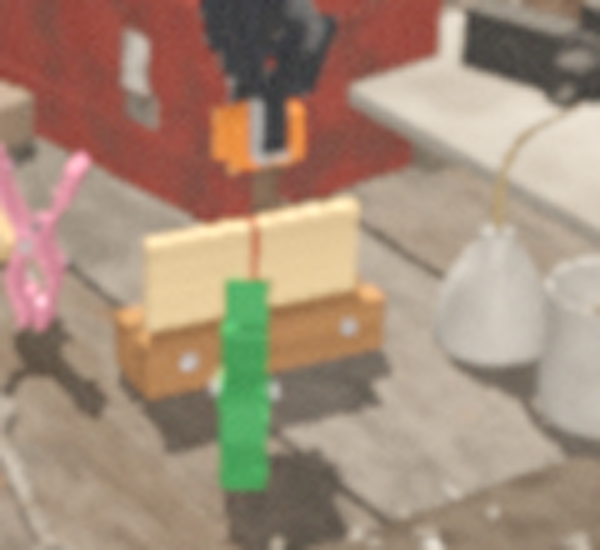

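Alignment: panel edge at crop x 217.5 and saddle slot at 223, so about 2 mm off. I correct that while descending.

Call:
carry_out --commands '[[[0, -0.08, 0.07, 0, 0, 0, 15], [0.2, -0.08, 0.07, 0, 0, 0, 15], [0.7, -0.08, 0.07, 0, 0, 0, 15], [1.2, -0.08, 0.07, 0, 0, 0, 15], [1.2, -0.08, 0.07, 0, 0, 0, 15]]]'

```text
t: 5.9
tcp_pos: [0.5524, -0.012, 0.0963]
tool_rot: [-0.704, 0.039, 0.708, 0.04]
force: [0.1, -0.3, -0.9]
finger_gap: 0.251
```

```bash
python3 - <<'E'
from h import *
for i in range(1): tgt((.554,-.0131,.064),83.7)
s=snap('wrist','w7.png');i=s['image'][60:380,160:400,::-1]
cv2.imwrite('pics/w7c.png',cv2.resize(i,None,fx=1.85,fy=1.85,interpolation=cv2.INTER_CUBIC))
t=snap('scene')['image'][180:290,260:380,::-1];cv2.imwrite('pics/s7c.png',cv2.resize(t,None,fx=5,fy=5,interpolation=cv2.INTER_CUBIC))
E
```

```text
t 5.9 tcp [ 0.5524 -0.012   0.0963] yang -96.44 q6 1.46 gap 21.5 F [ 0.1 -0.3 -0.9]
 shift [ 1.29  0.04 -0.08] turn [-0.03  0.06  0.01]
```

View pics/w7c.png

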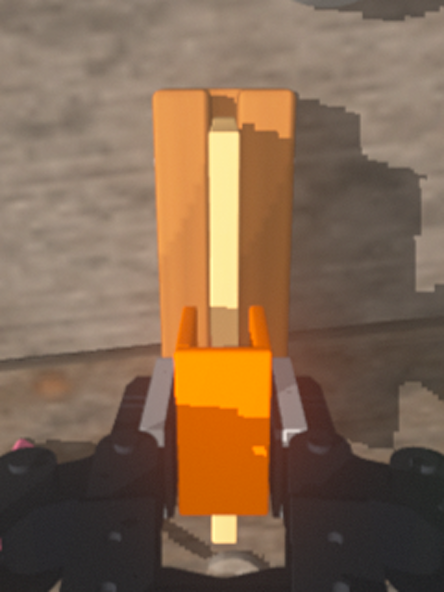

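View pics/s7c.png

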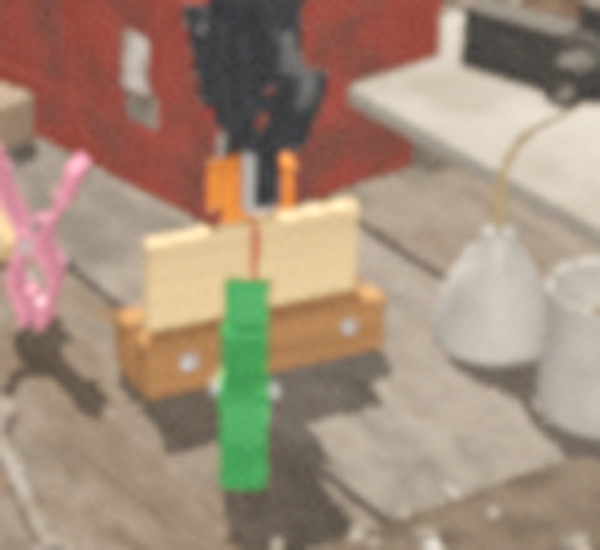

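Slot and edge now coincide (223 px both). Descend to seat.

Call:
carry_out --commands '[[[0.3, 0, 0, 0, 0, 0, 15], [0.6, 0, 0, 0, 0, 0, 15], [0.9, 0, 0, 0, 0, 0, 15], [1.15, 0, 0, 0, 0, 0, 15], [1.15, 0, 0, 0, 0, 0, 15]]]'

```text
t: 6.5
tcp_pos: [0.5534, -0.0122, 0.0689]
tool_rot: [-0.705, 0.04, 0.707, 0.04]
force: [-1.2, -0.1, -0.9]
finger_gap: 0.25
```

```bash
python3 - <<'E'
from h import *
for i in range(1): tgt((.554,-.0131,.064),83.7)
s=snap('wrist','w8.png');i=s['image'][60:380,160:400,::-1]
cv2.imwrite('pics/w8c.png',cv2.resize(i,None,fx=1.85,fy=1.85,interpolation=cv2.INTER_CUBIC))
t=snap('scene')['image'][180:290,260:380,::-1];cv2.imwrite('pics/s8c.png',cv2.resize(t,None,fx=5,fy=5,interpolation=cv2.INTER_CUBIC))
tgt((.554,-.0131,.064),83.7)
E
```

```text
t 6.5 tcp [ 0.5534 -0.0122  0.0689] yang -96.43 q6 1.46 gap 21.3 F [-1.2 -0.1 -0.9]
 shift [ 0.2   0.03 -0.03] turn [-0.03  0.03  0.  ]
t 6.6 tcp [ 0.5541 -0.0124  0.0698] yang -96.43 q6 1.46 gap 21.8 F [-0.5  0.2 -1.4]
 shift [ 0.23  0.03 -0.  ] turn [-0.03  0.    0.  ]
```

View pics/w8c.png

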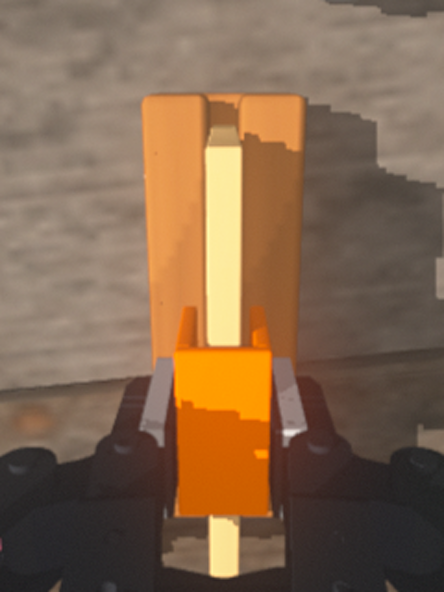

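View pics/s8c.png

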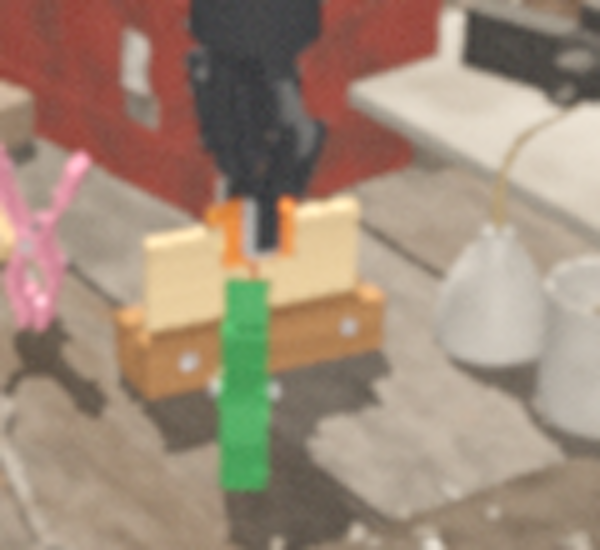

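Call:
carry_out --commands '[[[0.1, 0, 0, 0, 0, 0, 15], [0.2, 0, 0, 0, 0, 0, 15], [0.2, 0, 0, 0, 0, 0, 15], [0.2, 0, 0, 0, 0, 0, 15], [0.2, 0, 0, 0, 0, 0, 15]]]'

```text
t: 7.1
tcp_pos: [0.5542, -0.0124, 0.0652]
tool_rot: [0.706, -0.04, -0.706, -0.04]
force: [0.2, 0.5, 0.3]
finger_gap: 0.251
```

Call:
carry_out --commands '[[[0.04, 0, 0, 0, 0, 0, 15], [0.04, 0, 0, 0, 0, 0, 15], [0.04, 0, 0, 0, 0, 0, 15], [0.04, 0, 0, 0, 0, 0, 15], [0.04, 0, 0, 0, 0, 0, 15]]]'

```text
t: 7.6
tcp_pos: [0.5543, -0.0124, 0.0642]
tool_rot: [0.706, -0.04, -0.706, -0.04]
force: [-0.1, -0.9, 1.5]
finger_gap: 0.249
```

Near contact. Open: the drop is under a millimetre or so.

Call:
carry_out --commands '[[[0, 0, 0, 0, 0, 0, 30], [0, 0, 0, 0, 0, 0, 50], [0, 0, 0, 0, 0, 0, 50], [0, 0, 0, 0, 0, 0, 50], [0, 0, 0, 0, 0, 0, 50]]]'

```text
t: 8.1
tcp_pos: [0.5541, -0.0124, 0.064]
tool_rot: [-0.706, 0.04, 0.706, 0.04]
force: [0.4, 0.2, -0.2]
finger_gap: 0.582
```

Call:
carry_out --commands '[[[-1, 0, 0, 0, 0, 0, 50], [-2.5, 0, 0, 0, 0, 0, 50], [-4.5, 0, 0, 0, 0, 0, 50], [-6, 0, 0, 0, 0, 0, 50], [-6, 0, 0, 0, 0, 0, 50]]]'

```text
t: 8.6
tcp_pos: [0.5579, -0.0131, 0.2199]
tool_rot: [0.71, -0.04, -0.702, -0.039]
force: [-0.1, 0.1, 0.3]
finger_gap: 0.585
```

```bash
python3 - <<'E'
from h import *
tgt((.48,.22,.25),70)
s=snap('wrist','w9.png');snap('scene','s9.png')
im=s['image']
for a,c,m in blobs(im,(5,180,180),(14,255,255),50,(180,150,380,400)):
    ys,xs=np.nonzero(m);P=np.array([onz(s,x,y,.089)[:2] for x,y in zip(xs,ys)])
    r=cv2.minAreaRect((P*1000).astype(np.float32));B=cv2.boxPoints(r);e=max((B[1]-B[0],B[2]-B[1]),key=np.linalg.norm)
    print(a,c,r,np.degrees(np.arctan2(e[1],e[0]))%180)
E
```

```text
t 8.6 tcp [ 0.5579 -0.0131  0.2199] yang -96.42 q6 1.46 gap 50.0 F [-0.1  0.1  0.3]
 shift [-1.27 -8.91  4.12] turn [ 2.72 -0.15  0.  ]
70 [290.92857143 198.57142857] ((555.1179809570312, -22.20122528076172), (6.377360820770264, 48.7543830871582), 81.57476043701172) 171.57477
```

View pics/w9.png

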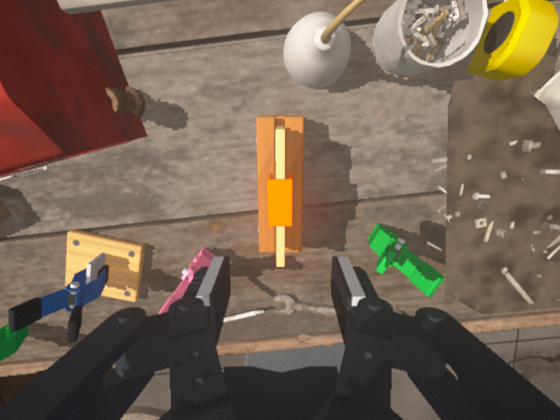

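View pics/s9.png

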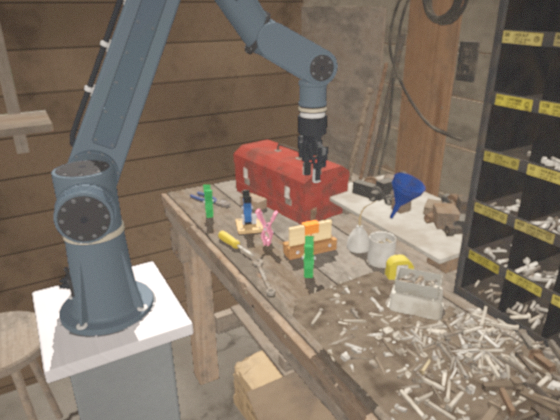

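The saddle is seated on the panel (wrist px 280,202) with the panel edge emerging evenly at both ends. Measure it properly, along with the clamp's post.

```bash
python3 - <<'E'
from h import *
s=snap('wrist');im=s['image']
hs=cv2.cvtColor(im,cv2.COLOR_RGB2HSV);print(hs[200,262:298:3].tolist())
def rect(bl,z):
  for a,c,m in bl:
    ys,xs=np.nonzero(m);P=np.array([onz(s,x,y,z)[:2] for x,y in zip(xs,ys)])
    r=cv2.minAreaRect((P*1000).astype(np.float32));B=cv2.boxPoints(r);e=max((B[1]-B[0],B[2]-B[1]),key=np.linalg.norm)
    print(a,c.round(1),np.round(r[0],1),np.round(r[1],1),np.degrees(np.arctan2(e[1],e[0]))%180)
print('saddle');rect(blobs(im,(10,210,235),(22,255,255),50,(255,170,305,250)),.089)
print('panel');rect(blobs(im,(20,60,220),(32,170,255),20,(255,110,305,280)),.085)
print('foot');rect(blobs(im,(12,60,130),(30,190,255),100,(55,220,160,310)),.012)
cv2.imwrite('pics/w9c.png',cv2.resize(im[210:350,0:170,::-1],None,fx=4,fy=4,interpolation=cv2.INTER_CUBIC))
E
```

```text
[[14, 168, 232], [13, 172, 228], [16, 229, 254], [19, 255, 255], [19, 255, 255], [20, 255, 255], [19, 255, 255], [20, 255, 255], [19, 255, 255], [19, 255, 255], [16, 255, 255], [12, 172, 153]]
saddle
1189 [280.1 198.2] [554.6 -13. ] [21.7 44.1] 173.55215
panel
416 [280.4 148.5] [596.7 -17.8] [ 6.7 42.4] 173.7617
321 [280.5 242.7] [509.9  -8.5] [ 6.7 40.9] 173.3785
foot
5160 [106.7 257.5] [469.5 208.4] [139.2 118.2] 83.543335
103 [152.8 300. ] [417.  166.5] [16.9 25.3] 94.14897
```

View pics/w9c.png

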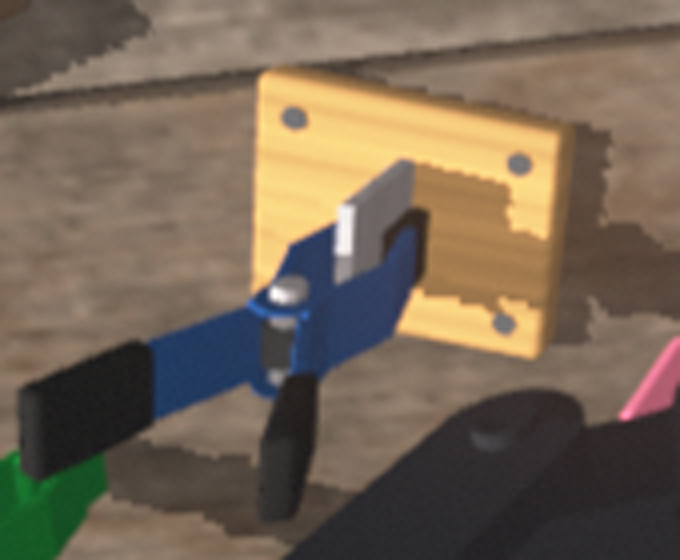

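Call:
carry_out --commands '[[[-0.8, -8.7, 4.1, 2.7, 0, 0, 85], [-0.8, -8.7, 4.1, 2.7, 0, 0, 85], [-0.8, -8.7, 4.1, 2.7, 0, 0, 85], [-0.8, -8.7, 4.1, 2.7, 0, 0, 85], [-0.8, -8.7, 4.1, 2.7, 0, 0, 85]]]'

```text
t: 9.25
tcp_pos: [0.4742, 0.2169, 0.2321]
tool_rot: [-0.695, 0.123, 0.698, 0.122]
force: [0.5, -0.3, -0.6]
finger_gap: 0.99
```

Call:
carry_out --commands '[[[0, 0, 0, 0, 0, 0, 85], [0, 0, 0, 0, 0, 0, 85], [0, 0, 0, 0, 0, 0, 85], [0, 0, 0, 0, 0, 0, 85], [0, 0, 0, 0, 0, 0, 85]]]'

```text
t: 9.75
tcp_pos: [0.4771, 0.214, 0.2337]
tool_rot: [-0.696, 0.123, 0.697, 0.123]
force: [-0.5, -0.2, 0.2]
finger_gap: 0.995
```

```bash
python3 - <<'E'
from h import *
tgt((.48,.215,.24),70)
s=snap('wrist','w10.png');snap('top','t10.png')
E
```

```text
t 9.75 tcp [0.4771 0.214  0.2337] yang -110.06 q6 2.13 gap 84.9 F [-0.5 -0.2  0.2]
 shift [-0.25 -0.08 -0.1 ] turn [-0.01  0.01 -0.01]
```

View pics/w10.png

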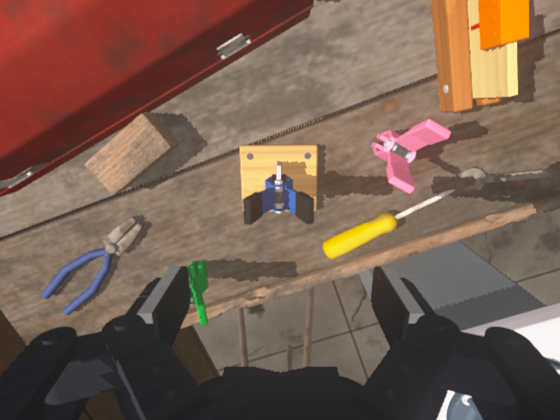

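The blue clamp on its post is at (279,195), square to the gripper. Measure the foot and the black grips.

```bash
python3 - <<'E'
from h import *
s=snap('wrist');im=s['image']
def rect(n,bl,z):
  for a,c,m in bl:
    ys,xs=np.nonzero(m);P=np.array([onz(s,x,y,z)[:2] for x,y in zip(xs,ys)])
    r=cv2.minAreaRect((P*1000).astype(np.float32));B=cv2.boxPoints(r);e=max((B[1]-B[0],B[2]-B[1]),key=np.linalg.norm)
    print(n,a,c.round(1),'px',xs.min(),xs.max(),ys.min(),ys.max(),np.round(r[0],1),np.round(r[1],1),np.degrees(np.arctan2(e[1],e[0]))%180)
rect('foot',blobs(im,(12,60,130),(30,190,255),100,(225,130,340,230)),.012)
rect('blk',blobs(im,(0,0,0),(179,140,60),40,(240,180,320,230)),.11)
rect('blue',blobs(im,(100,100,50),(125,255,255),30,(240,150,320,230)),.07)
cv2.imwrite('pics/w10c.png',cv2.resize(im[135:235,225:335,::-1],None,fx=5.5,fy=5.5,interpolation=cv2.INTER_CUBIC))
tgt((.48,.215,.24),70)
E
```

```text
foot 6997 [281.5 176.7] px 225 339 130 229 [469.4 213.8] [140.9 119.1] 69.94393
blue 56 [270.4 184.7] px 266 282 180 188 [484.4 218.1] [16.3  8. ] 81.548065
blue 167 [291.8 200.3] px 288 295 189 213 [460.2 207.4] [ 7.1 25.4] 160.76208
t 9.9 tcp [0.477  0.2145 0.234 ] yang -110.02 q6 2.13 gap 85.0 F [ 0.3 -0.  -0.5]
 shift [-0.24 -0.06 -0.11] turn [-0.  0. -0.]
```

View pics/w10c.png

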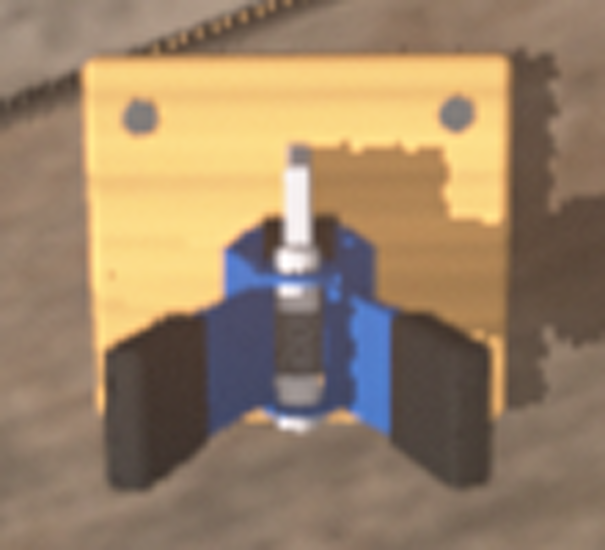

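```bash
python3 - <<'E'
from h import *
s=snap('wrist')
f=lambda x,y,z: onz(s,225+x/5.5-.4,135+y/5.5-.4,z)
a,b,c,d=[f(*p,.012) for p in [(85,58),(512,55),(505,415),(97,415)]]
print('foot',a,b,c,d,'w',np.linalg.norm(a-b),'h',np.linalg.norm(a-d),'ctr',(a+b+c+d)/4)
v=a-b;print('y ang',np.degrees(np.arctan2(v[1],v[0])))
for z in(.105,.11,.115):
    L=[f(*p,z) for p in [(107,355),(120,488),(490,350),(478,485)]]
    print(z,'grip ctr',sum(L)/4,'w',np.linalg.norm(L[0]-L[2]),'along',np.linalg.norm(L[0]-L[1]))
print('fin top ends',f(297,150,.043),f(297,420,.043))
print('pin', f(296,320,.067))
E
```

```text
foot [0.52599572 0.24433133 0.012     ] [0.49630777 0.16112872 0.012     ] [0.42226302 0.18676622 0.012     ] [0.4530895  0.27129893 0.012     ] w 0.08834051968030043 h 0.07773396237973436 ctr [0.474414  0.2158813 0.012    ]
y ang 70.36283041355166
0.105 grip ctr [0.46545819 0.21901579 0.105     ] w 0.062255388703040475 along 0.02310584944820915
0.11 grip ctr [0.46700492 0.21842859 0.11      ] w 0.06111250678746873 along 0.02268167319570441
0.115 grip ctr [0.46855165 0.21784138 0.115     ] w 0.05996962487189701 along 0.022257496943199725
fin top ends [0.49784152 0.20776569 0.043     ] [0.44646099 0.22659315 0.043     ]
pin [0.47214253 0.21725458 0.067     ]
```

```bash
python3 - <<'E'
from h import *
tgt((.4715,.217,.09),70.2)
E
```

```text
t 9.95 tcp [0.4769 0.2146 0.234 ] yang -110.0 q6 2.13 gap 85.0 F [-0.   0.6 -0.4]
 shift [ 5.76 -0.02  0.23] turn [-0.04  0.   -0.  ]
```

Call:
carry_out --commands '[[[1, 0, 0.23, 0, 0, 0, 85], [2.5, 0, 0.23, 0, 0, 0, 85], [3.8, 0, 0.23, 0, 0, 0, 85], [3.8, 0, 0.23, 0, 0, 0, 85], [3.8, 0, 0.23, 0, 0, 0, 85]]]' --force 20

```text
t: 10.45
tcp_pos: [0.4714, 0.2171, 0.1392]
tool_rot: [-0.696, 0.123, 0.697, 0.122]
force: [-1.1, 0.1, 0.0]
finger_gap: 0.993
```

```bash
python3 - <<'E'
from h import *
tgt((.4715,.217,.09),70.2)
snap('wrist','w11.png')
E
```

```text
t 10.45 tcp [0.4714 0.2171 0.1392] yang -109.95 q6 2.13 gap 84.8 F [-1.1  0.1  0. ]
 shift [ 1.97  0.   -0.01] turn [-0.03  0.01 -0.  ]
```

View pics/w11.png

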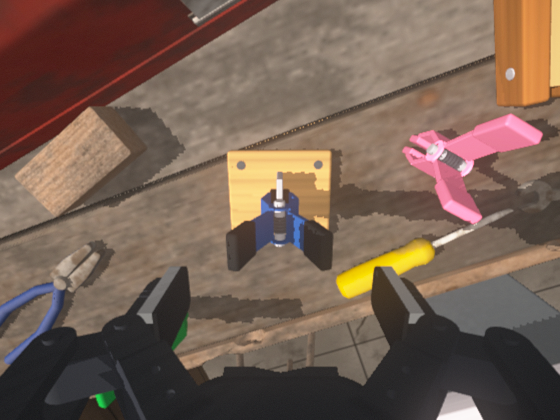

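Handles (227–333) are centred between the fingers (187–373). Descend.

Call:
carry_out --commands '[[[0.7, 0, 0, 0, 0, 0, 85], [1.4, 0, 0, 0, 0, 0, 85], [1.95, 0, 0, 0, 0, 0, 85], [1.95, 0, 0, 0, 0, 0, 85], [1.95, 0, 0, 0, 0, 0, 85]]]'

```text
t: 11.0
tcp_pos: [0.4725, 0.2175, 0.0918]
tool_rot: [0.697, -0.122, -0.695, -0.123]
force: [-0.3, -0.1, -0.6]
finger_gap: 0.995
```

```bash
python3 - <<'E'
from h import *
tgt((.4715,.217,.09),70.2)
snap('wrist','w12.png')
t=snap('scene')['image'][150:260,190:310,::-1];cv2.imwrite('pics/s12c.png',cv2.resize(t,None,fx=5,fy=5,interpolation=cv2.INTER_CUBIC))
E
```

```text
t 11.0 tcp [0.4725 0.2175 0.0918] yang -109.93 q6 2.13 gap 85.0 F [-0.3 -0.1 -0.6]
 shift [0.07 0.03 0.03] turn [-0.03 -0.03  0.02]
```

View pics/w12.png

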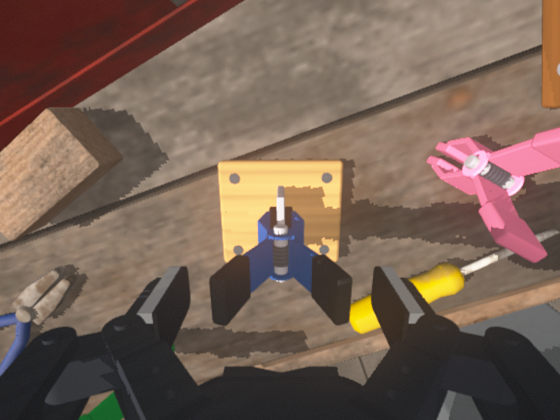

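View pics/s12c.png

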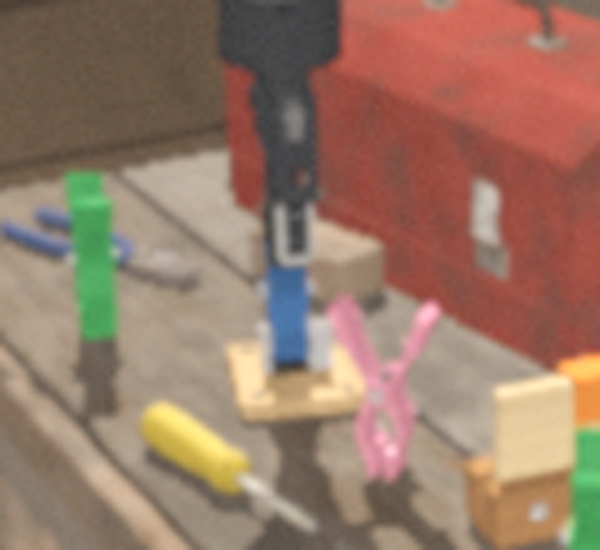

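```bash
python3 - <<'E'
from h import *
s=snap('wrist'); p=manip.sense()['tcp_pos']
for z in (.067,.105,.113): print(z,proj(s,[p[0],p[1],z]))
i=s['image'][220:340,190:370,::-1];cv2.imwrite('pics/w12c.png',cv2.resize(i,None,fx=4.4,fy=4.4,interpolation=cv2.INTER_CUBIC))
E
```

```text
0.067 (np.float64(278.9880352076311), np.float64(247.49216265654326))
0.105 (np.float64(278.5342627887982), np.float64(281.801098911375))
0.113 (np.float64(278.40884864721914), np.float64(291.2834420647117))
```

View pics/w12c.png

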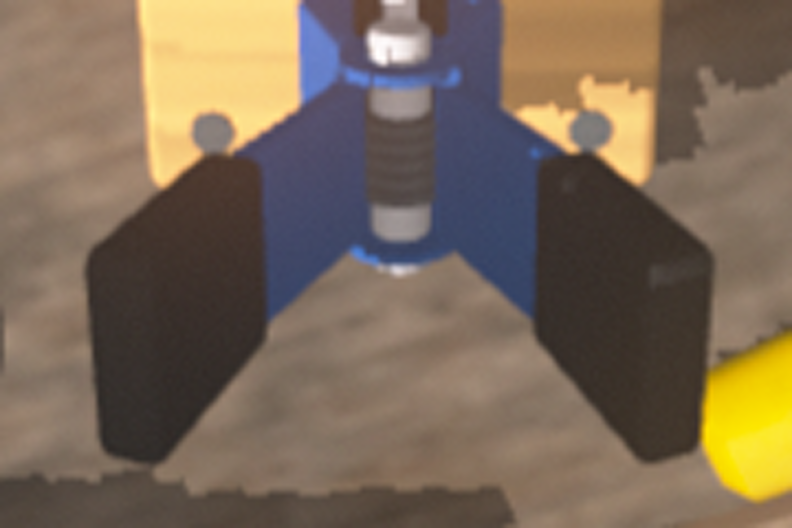

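Call:
carry_out --commands '[[[0.04, 0, 0.1, 0, 0, 0, 85], [0.04, 0, 0.1, 0, 0, 0, 60], [0.04, 0, 0.1, 0, 0, 0, 45], [0.04, 0, 0.1, 0, 0, 0, 30], [0.04, 0, 0.1, 0, 0, 0, 20]]]' --force 20

```text
t: 11.65
tcp_pos: [0.4714, 0.2186, 0.0918]
tool_rot: [0.699, -0.121, -0.694, -0.123]
force: [-0.6, 0.2, 15.5]
finger_gap: 0.438
```

Call:
carry_out --commands '[[[0, 0, 0, 0, 0, 0, 20], [0, 0, 0, 0, 0, 0, 20], [0, 0, 0, 0, 0, 0, 20], [0, 0, 0, 0, 0, 0, 20], [0, 0, 0, 0, 0, 0, 20]]]' --force 20

```text
t: 12.15
tcp_pos: [0.4731, 0.2203, 0.0925]
tool_rot: [0.7, -0.121, -0.693, -0.125]
force: [0.1, 4.1, 15.8]
finger_gap: 0.304
```

```bash
python3 - <<'E'
from h import *
tgt((.4715,.217,.09),70.2)
snap('wrist','w13.png')
t=snap('scene')['image'][150:260,190:310,::-1];cv2.imwrite('pics/s13c.png',cv2.resize(t,None,fx=5,fy=5,interpolation=cv2.INTER_CUBIC))
E
```

```text
t 12.15 tcp [0.4731 0.2203 0.0925] yang -110.01 q6 2.14 gap 26.0 F [ 0.1  4.1 15.8]
 shift [0.1  0.15 0.02] turn [-0.04 -0.1   0.09]
```

View pics/w13.png

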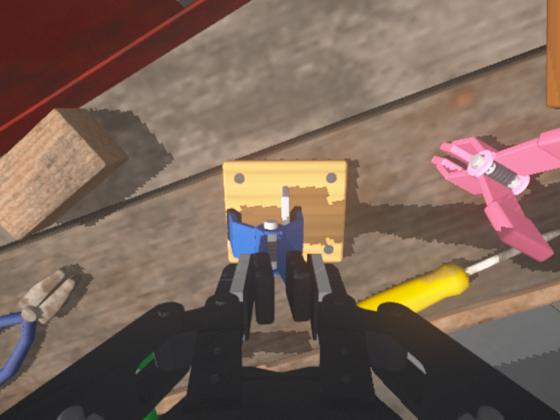

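View pics/s13c.png

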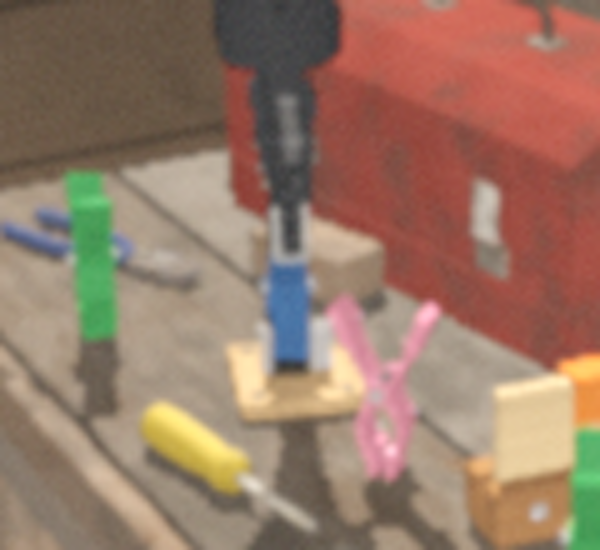

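The clamp is squeezed open (26 mm gap) and leaning on the fin at (270,225), as the notes say. Lift straight up; it should straighten.

Call:
carry_out --commands '[[[-0.15, 0, 0, 0, 0, 0, 20], [-0.3, 0, 0, 0, 0, 0, 20], [-0.45, 0, 0, 0, 0, 0, 20], [-0.6, 0, 0, 0, 0, 0, 20], [-0.8, 0, 0, 0, 0, 0, 20]]]' --force 20

```text
t: 12.75
tcp_pos: [0.4684, 0.2179, 0.1092]
tool_rot: [-0.696, 0.123, 0.697, 0.122]
force: [-0.4, -0.1, 0.1]
finger_gap: 0.272
```

Call:
carry_out --commands '[[[-0.5, 0, 0, 0, 0, 0, 20], [-1.1, 0, 0, 0, 0, 0, 20], [-1.8, 0, 0, 0, 0, 0, 20], [-2.5, 0, 0, 0, 0, 0, 20], [-2.5, 0, 0, 0, 0, 0, 20]]]' --force 20

```text
t: 13.25
tcp_pos: [0.4707, 0.2185, 0.1745]
tool_rot: [0.698, -0.122, -0.695, -0.123]
force: [0.8, 0.1, -0.4]
finger_gap: 0.271
```

```bash
python3 - <<'E'
from h import *
tgt((.5546,-.013,.22),83.6)
snap('wrist','w14.png')
t=snap('scene')['image'][110:260,190:310,::-1];cv2.imwrite('pics/s14c.png',cv2.resize(t,None,fx=4,fy=4,interpolation=cv2.INTER_CUBIC))
E
```

```text
t 13.25 tcp [0.4707 0.2185 0.1745] yang -109.93 q6 2.14 gap 23.1 F [ 0.8  0.1 -0.4]
 shift [-1.81  7.55 -6.32] turn [-2.71 -0.06  0.03]
```

View pics/w14.png

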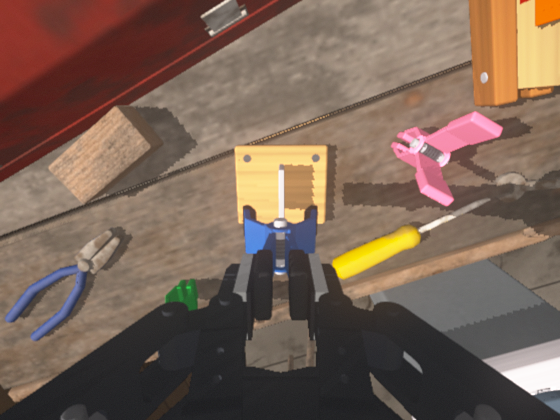

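View pics/s14c.png

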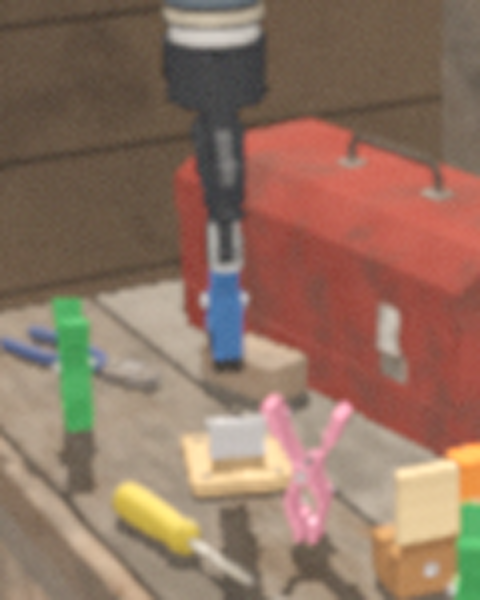

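The clamp is fully open (23 mm), upright and symmetric, clear of the fin. Rise, then carry toward the panel.

Call:
carry_out --commands '[[[-1, 0, 0, 0, 0, 0, 20], [-1.8, 0.4, -0.3, -0.3, 0, 0, 20], [-1.9, 1.4, -1.2, -0.6, 0, 0, 20], [-1.9, 2.7, -2.2, -1, 0, 0, 20], [-1.9, 4, -3.3, -1.5, 0, 0, 20]]]' --force 20

```text
t: 13.85
tcp_pos: [0.5116, 0.0951, 0.2185]
tool_rot: [-0.702, 0.075, 0.704, 0.075]
force: [0.2, 1.1, -1.1]
finger_gap: 0.273
```

```bash
python3 - <<'E'
from h import *
tgt((.5546,-.013,.22),83.6)
E
```

```text
t 13.85 tcp [0.5116 0.0951 0.2185] yang -102.25 q6 1.75 gap 23.3 F [ 0.2  1.1 -1.1]
 shift [-0.06  3.86 -2.6 ] turn [-1.17  0.02 -0.  ]
```

Call:
carry_out --commands '[[[0, 0.8, -0.5, -0.3, 0, 0, 20], [0, 1.6, -1, -0.6, 0, 0, 20], [0, 2.2, -1.5, -0.9, 0, 0, 20], [0, 2.4, -1.6, -1.2, 0, 0, 20], [0, 2.4, -1.6, -1.2, 0, 0, 20]]]' --force 20

```text
t: 14.35
tcp_pos: [0.5381, 0.0277, 0.218]
tool_rot: [-0.705, 0.04, 0.707, 0.04]
force: [-0.1, 0.4, -0.7]
finger_gap: 0.272
```

Call:
carry_out --commands '[[[0, 0, 0, 0, 0, 0, 20], [0, 0, 0, 0, 0, 0, 20], [0, 0, 0, 0, 0, 0, 20], [0, 0, 0, 0, 0, 0, 20], [0, 0, 0, 0, 0, 0, 20]]]'

```text
t: 14.85
tcp_pos: [0.5384, 0.0291, 0.2194]
tool_rot: [0.706, -0.039, -0.706, -0.039]
force: [-0.2, -0.7, -1.7]
finger_gap: 0.27
```

```bash
python3 - <<'E'
from h import *
tgt((.5546,-.013,.22),83.6)
s=snap('wrist','w15.png'); S=snap('scene','s15.png');T=snap('top','t15.png')
cv2.imwrite('pics/s15c.png',cv2.resize(S['image'][120:290,220:370,::-1],None,fx=3.5,fy=3.5,interpolation=cv2.INTER_CUBIC))
p=manip.sense()['tcp_pos']
for dz in(-.079,-.0745,-.024,0.03): print(dz,'wrist',np.round(proj(s,p+[0,0,dz]),1),'scene',np.round(proj(S,p+[0,0,dz]),1))
E
```

```text
t 14.85 tcp [0.5384 0.0291 0.2194] yang -96.4 q6 1.53 gap 23.1 F [-0.2 -0.7 -1.7]
 shift [-0.02  1.6  -0.83] turn [ 0. -0.  0.]
-0.079 wrist [279.5 216. ] scene [297.7 201.7]
-0.0745 wrist [279.5 218. ] scene [297.7 200.2]
-0.024 wrist [279.3 247.3] scene [297.8 183.3]
0.03 wrist [278.9 302.3] scene [297.9 164.6]
```

View pics/w15.png

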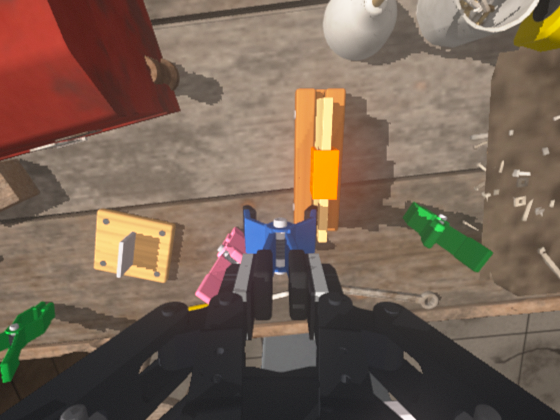

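View pics/s15c.png

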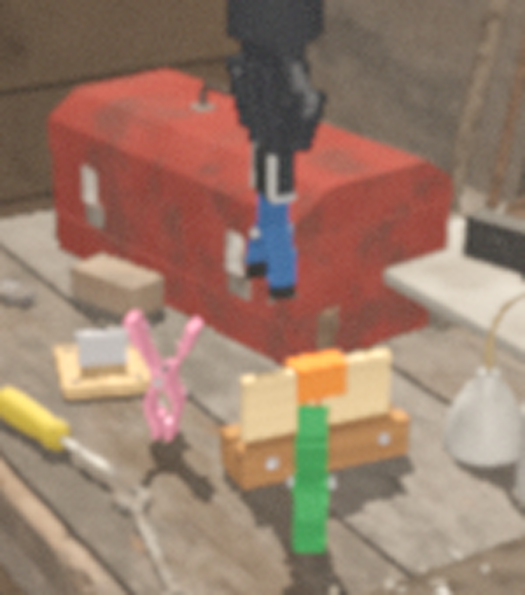

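Clamp pose check: jaw tips in the scene at (300.6,204.9) and (293.4,197.7), midpoint (297.0,201.3). That is within about 1 px of where the mouth should project (297.7,200.2), so the clamp hangs straight. Move over the saddle, staying high.

Call:
carry_out --commands '[[[0, 0.4, -0.2, 0, 0, 0, 20], [0, 0.9, -0.5, 0, 0, 0, 20], [0, 1.4, -0.7, 0, 0, 0, 20], [0, 1.6, -0.83, 0, 0, 0, 20], [0, 1.6, -0.83, 0, 0, 0, 20]]]' --force 20

```text
t: 15.5
tcp_pos: [0.5553, -0.0149, 0.2192]
tool_rot: [0.706, -0.04, -0.706, -0.04]
force: [-0.4, 0.3, -0.9]
finger_gap: 0.272
```

Call:
carry_out --commands '[[[0.3, 0, 0, 0, 0, 0, 20], [0.7, 0, 0, 0, 0, 0, 20], [1, 0, 0, 0, 0, 0, 20], [1, 0, 0, 0, 0, 0, 20], [1, 0, 0, 0, 0, 0, 20]]]'

```text
t: 16.0
tcp_pos: [0.5543, -0.013, 0.1938]
tool_rot: [-0.706, 0.039, 0.706, 0.04]
force: [0.6, -0.1, -0.8]
finger_gap: 0.271
```

```bash
python3 - <<'E'
from h import *
tgt((.5546,-.013,.1485),83.6)
s=snap('wrist','w16.png'); S=snap('scene','s16.png')
cv2.imwrite('pics/s16c.png',cv2.resize(S['image'][120:290,220:370,::-1],None,fx=3.5,fy=3.5,interpolation=cv2.INTER_CUBIC))
cv2.imwrite('pics/w16c.png',cv2.resize(s['image'][100:310,200:360,::-1],None,fx=2.8,fy=2.8,interpolation=cv2.INTER_CUBIC))
p=manip.sense()['tcp_pos']
for dz in(-.0745,-.023): print(dz,'wrist',np.round(proj(s,p+[0,0,dz]),1),'scene',np.round(proj(S,p+[0,0,dz]),1))
E
```

```text
t 16.0 tcp [ 0.5543 -0.013   0.1938] yang -96.4 q6 1.46 gap 23.1 F [ 0.6 -0.1 -0.8]
 shift [ 1.81 -0.   -0.01] turn [-0.    0.01  0.  ]
-0.0745 wrist [279.4 217.6] scene [310.6 212.4]
-0.023 wrist [279.2 247.8] scene [310.9 195.2]
```

View pics/w16c.png

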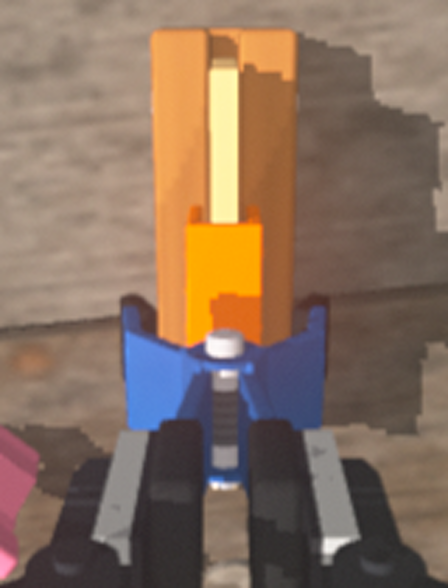

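View pics/s16c.png

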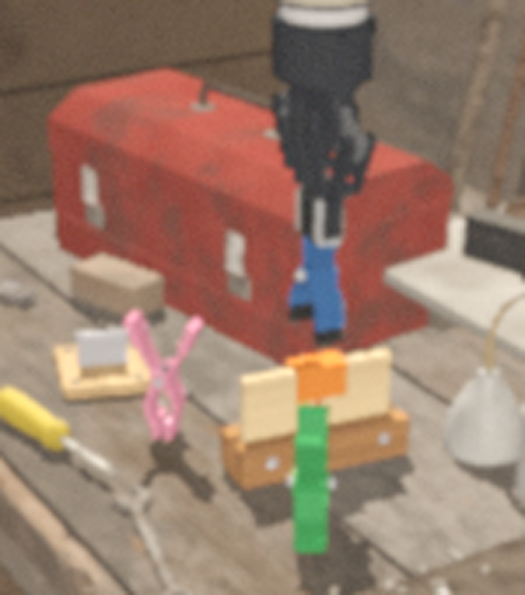

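In the wrist crop the saddle (187–262), jaws (122–328) and panel (224) are all centred at about 225. Descend.

Call:
carry_out --commands '[[[0.4, 0, 0, 0, 0, 0, 20], [0.8, 0, 0, 0, 0, 0, 20], [1.2, 0, 0, 0, 0, 0, 20], [1.2, 0, 0, 0, 0, 0, 20], [1.2, 0, 0, 0, 0, 0, 20]]]'

```text
t: 16.6
tcp_pos: [0.5543, -0.0133, 0.1637]
tool_rot: [-0.706, 0.04, 0.706, 0.04]
force: [-0.3, -0.6, -1.3]
finger_gap: 0.274
```

Call:
carry_out --commands '[[[0.2, 0, 0, 0, 0, 0, 20], [0.4, 0, 0, 0, 0, 0, 20], [0.6, 0, 0, 0, 0, 0, 20], [0.6, 0, 0, 0, 0, 0, 20], [0.6, 0, 0, 0, 0, 0, 20]]]'

```text
t: 17.1
tcp_pos: [0.5546, -0.0133, 0.1491]
tool_rot: [-0.706, 0.04, 0.706, 0.04]
force: [-0.0, 0.3, -0.8]
finger_gap: 0.267
```

Call:
carry_out --commands '[[[0, 0, 0, 0, 0, 0, 20], [0, 0, 0, 0, 0, 0, 20], [0, 0, 0, 0, 0, 0, 20], [0, 0, 0, 0, 0, 0, 20], [0, 0, 0, 0, 0, 0, 20]]]'

```text
t: 17.6
tcp_pos: [0.5547, -0.0133, 0.1494]
tool_rot: [0.706, -0.04, -0.706, -0.04]
force: [0.5, 1.0, -2.1]
finger_gap: 0.271
```

```bash
python3 - <<'E'
from h import *
tgt((.5546,-.013,.1485),83.6)
s=snap('wrist','w17.png'); S=snap('scene','s17.png')
cv2.imwrite('pics/s17c.png',cv2.resize(S['image'][170:270,260:360,::-1],None,fx=6,fy=6,interpolation=cv2.INTER_CUBIC))
cv2.imwrite('pics/w17c.png',cv2.resize(s['image'][100:310,200:360,::-1],None,fx=2.8,fy=2.8,interpolation=cv2.INTER_CUBIC))
p=manip.sense()['tcp_pos']
for dz in(-.0745,-.023): print(dz,'wrist',np.round(proj(s,p+[0,0,dz]),1),'scene',np.round(proj(S,p+[0,0,dz]),1))
E
```

```text
t 17.6 tcp [ 0.5547 -0.0133  0.1494] yang -96.43 q6 1.46 gap 23.1 F [ 0.5  1.  -2.1]
 shift [ 0.04 -0.01  0.  ] turn [-0.01 -0.    0.  ]
-0.0745 wrist [279.2 218.2] scene [310.3 227.1]
-0.023 wrist [278.9 248.2] scene [310.6 210.3]
```

View pics/w17c.png

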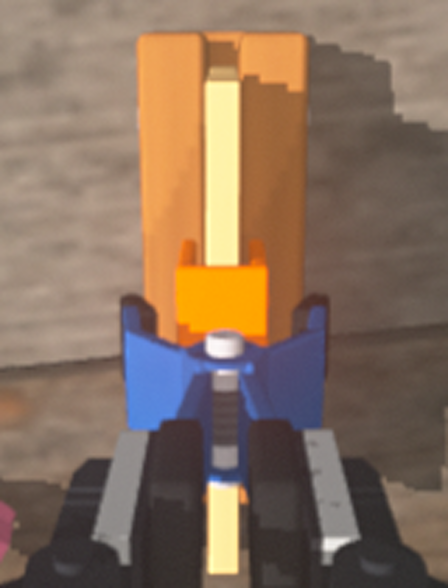

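View pics/s17c.png

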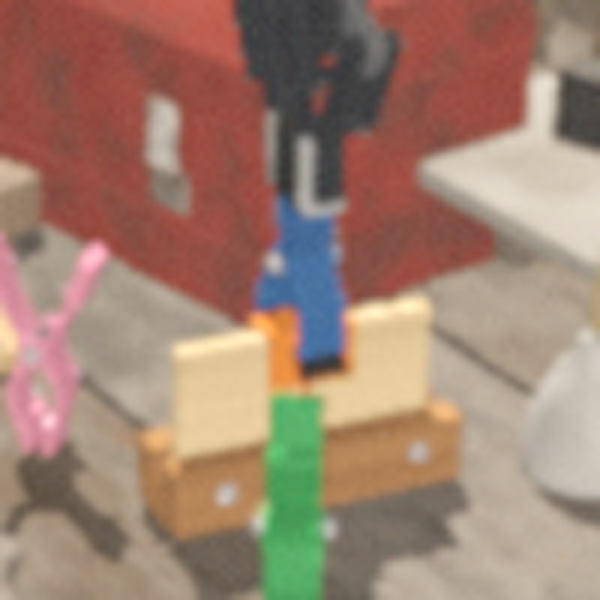

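```bash
python3 - <<'E'
from h import *
s=snap('wrist')
u=np.array([np.cos(np.radians(173.6)),np.sin(np.radians(173.6)),0]);v=np.array([-u[1],u[0],0])
c=np.array([.5546,-.013,.089])
for a in(-.022,0,.022):
    q=np.array(proj(s,c+u*a));print(a,q.round(1),((q-[200,100])*2.8).round())
cv2.imwrite('pics/w18c.png',cv2.resize(s['image'][190:320,240:320,::-1],None,fx=6,fy=4.6,interpolation=cv2.INTER_CUBIC))
st=manip.sense();print(st['qd'].round(3),st['finger_gap'])
E
```

```text
-0.022 [278.5 194.2] [220. 264.]
0 [278.6 225.2] [220. 350.]
0.022 [278.7 254.3] [220. 432.]
[-0.     0.001  0.001  0.     0.     0.001] 0.2745883822221105
```

View pics/w18c.png

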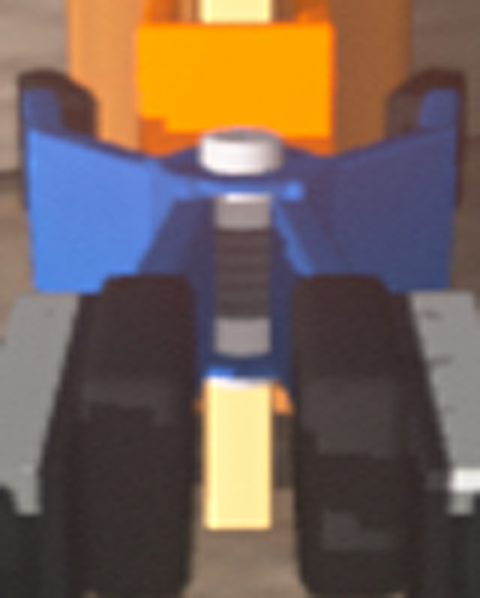

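Last check: the saddle's front edge is at row 194.5 (predicted 194.2), saddle column 279 and pin column 280. Jaws stand clear on both sides, the arm is still, and the wrist force stays at noise level. Hand in.

```bash
python3 - <<'E'
from station import manip
print(manip.sign_off())
E
```

```text
the job is handed in; nothing more can be done
None
```

The saddle is seated on the panel's top edge and released. The blue clamp is held fully open over it, and I handed the job in at about 17.7 s; the system gives no verdict.

- **Saddle:** it measured (0.5546, −0.0130) m at 173.6°. The red mark came out at about (0.554, −0.013) m, with the panel at 173.7°, so it sits within about 1 mm and 0.2°. That is well inside the 12 mm and 0.2 rad limits.
- **Clamp:** I squeezed it to the stop (23 mm between the fingers) and lifted it off the post. It leaned on the fin at first but straightened once lifted. At the end it was upright and in line, within about 1 mm of the saddle's centre across and about 1–2 mm along.
- **Depth:** the mouth is about 14 mm below the saddle's top, inside the allowed 8 to 45 mm. I worked this out from the tool height rather than measuring it in the final picture. In two hovering views the same estimate matched the jaw tips to about 1 px.
- **Contact:** both jaws looked clear of saddle and panel in the last wrist picture, and the wrist force stayed near its noise level (about 2 N). I have no direct reading of the clamp's contact forces.
- **Other objects:** the pictures taken as I went showed no bystander or look-alike clamp disturbed, but I did not measure their positions at the end.
- **Disagreement:** the top camera put the mark and the saddle 3–6 mm off from the wrist camera. I used the wrist camera, and the seated saddle confirmed it.

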